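# Take the brush roller out of the buffing stand

### The arm

A 6-joint arm with a two-finger parallel gripper is mounted at the origin on the work surface. World frame = base frame: x ahead of the robot, y to its left, z up, the work surface at z = 0. Lengths are in m, angles in rad, forces in N, time in s.
With the tool pointing down it reaches from about 0.425 to 0.95 m from the base axis. Payload 3.5 kg.
Tool frame: the origin (TCP) lies at the very end of the fingers, on their centre line; the grasp point (between the pads) lies 19 mm behind it (ctrl.grip_point_offset is the distance from the TCP to the grasp point, in m); z points along the fingers, y is the line along which they close (so a half turn about z gives the same grasp; the last joint's range is limited). The gripper opens to 85 mm and grips with 20 to 120 N. Pads are 22 mm wide; open, the fingers measure 114 mm over their backs; the gripper's body (76 mm by 85 mm) begins 54 mm behind the grasp point. The pads swing forward as they close: fully open they stand 13 mm farther back than shut.
Start: joints at [-0.15, 0.286, 1.577, -0, 1.279, -0.15], TCP at [0.675, 0, 0.231] pointing down, gripper open.
Joint ranges: [-2.77, 2.77], [-0.9, 2.22], [0.21, 2.48], [-1.53, 4.67], [0.24, 2.81], [-2.84, 2.84]. Speed limits (rad/s): [2.79, 2.79, 3.14, 3.14, 3.14, 3.14].

### API

Orientations are given as a unit quaternion [x, y, z, w].
In Python, from plant import ctrl gives the robot as it stands. The module is installed in compiled form; this text tells all that it offers.
- The arm moves only by the shell command python3 -m pendant 'ROWS' [OPENING] [FORCE]. ROWS is JSON, a list of rows, each an object of numbers: "dx", "dy", "dz": the shift along the tool's x, y, z in cm; "twist": the turn about the tool's z in degrees. A call has 1 to 10 rows; each row is the pose to reach, as a shift and turn from the pose commanded when the call began, along the tool's axes at that moment; what a row does not reach only later rows make up. A row lasts 1/8 s, in which the tool goes at most 62.5 mm and 10.7 degrees, less where a joint would pass 70% of its speed; a pose out of reach is approached as far as the arm can. A call with a gripper value outside its range is refused whole. OPENING is the opening in per cent of the stroke, from 0 (shut) to 100 (fully open), set as the call begins (- or left out, the last holds). The fingers move at their own pace and stop on an object; FORCE is the grip in N (left out, the last holds). Time passes only in rows, so rows that repeat a pose let the fingers close. It gives the time, the measured TCP pose, the force, the opening and the grip force at its end, in the units of the state.
- ctrl.get_state(): the state, without advancing time (a new reading comes with each control period).
- ctrl.read_camera(name): name is "scene" or "side" or "wrist"; returns a dict with "img" (384x512x3 uint8, red, green, blue), "depth" (384x512 float32, m along the optical axis (not along the pixel's ray), 0 where there is no reading), "camera_matrix" (3x3 intrinsics, pixels), "distortion" ([k1, k2, p1, p2, k3] as OpenCV has them; the pictures are not rectified), "xyz" and "rotation" of the camera in the world; the wrist camera has in their place "tool_from_camera" (4x4, takes a point from camera to tool coordinates, whose origin is the TCP and whose axes are the flange's). Camera axes: x right, y up, looking along -z (the intrinsics and any distortion apply to the point x, -y, -z); pixel columns grow to the right and rows downward; lengths in m; the calibration is good to about 2 mm. A picture is of the moment at which its call begins: read the wrist's pose just before it.
- ctrl.sign_off(): hands the job in; it is judged then, once.
The state is a dict: "time": time; "qpos": joint angles; "dq": joint speeds; "joint_efforts": joint torques, N m; "eef_pos": TCP position; "tcp_rot": TCP orientation; "contact_force": force on the tool from outside, world axes, zero at the start; "wrist_torque": the same for the moment, N m; "opening": opening from 0.0 (shut) to 1.0 (fully open); "finger_force": force on a finger pad.
Only numpy, scipy, OpenCV 4.12 (cv2) and the standard library are available. Lean on these libraries where they do the work, as an engineer would, in place of code of your own. Each camera call takes 0.05 s, during which the arm holds its last target. There are 200 camera calls.

### The job

Flip the buffing stand's cam lever fully open by swinging its handle over towards the front of the stand, leaving the roller in its seat. Then take the brush roller out: draw it forward along its slots, lower it out through the open bottoms of the slots, set it down (do not drop it) lengthwise in the middle of the long wooden tray, and let go. Leave the lever open.

Things in the scene. Friction and masses are not known exactly. Their poses are not given: they have to be found in the camera images.
- stand: Fixed grey roller stand. Origin on the table under the seated roller's middle; x to its rear, front (-x) roughly to the robot, y left along the axle. Two 8 mm cheek plates at y = +-63..71 mm, tops z = 163; free between them above and in front. The opened lever stands up to z = 205 and forward to x = -155 at the left: after lowering go 155 mm forward, keeping low, then raise the roller 80 mm before going sideways.
- slot_exit (a point): Point midway between the cheeks, at the slots' open bottoms (stand x = -35, z = 110 mm). Each cheek's slot: a level leg (floor z = 130, roof 148) from its closed rear end x = 11 forward to x = -55, then a drop leg 40 mm wide (x = -55..-15) going down, open below z = 110. The axle goes 35 mm forward to above this point, then straight down to z = 90 or less, then forward below the cheeks.
- cam_ball (a point): Centre of the 18 mm black ball at the end of the cam lever's handle (12 mm round bar), outside the left cheek at stand y = 82 mm, 70 mm from the lever's axis (along stand y, at x = -75, z = 135 mm). Closed: x = -57, z = 203; fully open: x = -143, z = 151. About 2 N at the ball swings it.
- cam (a joint): Cam lever, 0 to 1.6 rad. At 0 (closed; starts 0 to 0.08) the handle stands up leaning 0.26 rad to the rear and its flat tongue points rearward, blocking the slot before the left axle end. Grows as the handle is pushed over to the front (-x), by shut fingers set behind it. At 1.6 (stop) the handle points forward, nearly level, the tongue up. Open above 1.2. Stays where it is left.
- roller_mid (a point): Centre of the brush roller (dark brown, rigid): cylinder 50 mm in diameter, 110 mm long, on a steel axle 10 x 10 mm square, 180 mm long in all; y along the axle; 0.25 to 0.5 kg. Its axle ends rest in the level legs of the slots, centre at z = 135 mm. Grip it from above across the 50 mm, midway between the cheeks. The upright grey roll on the table is another one.
- tray: Fixed long wooden tray, empty, 160 mm (x) by 230 mm (y) outside, 22 mm high, walls and floor 5 mm, on the table left or right of the stand's front. Origin: centre of its underside; y is its long side. The roller lies in it with its axle along y, either way round, its centre 30 mm above the origin. The square metal tin with a brush in it, on the other side, is not it.
Things that resemble listed ones, but are neither listed nor needed, are in the scene too. Leave any yellow look-alike of the part that bears roller_mid alone.

How it is judged:
On the way, in this order (a step that is already met when the one before it is completed fails the run):
1. the lever is swung open (above 1.2 rad) while the roller stays in its seat (value of joint cam above 1.2 rad and x of roller_mid in the frame of stand above -0.015 m and z of roller_mid in the frame of stand above 0.125 m), for 0.2 s.
2. the roller, held by the fingers, is lowered out of the slots' open bottoms: its centre under the drop legs and more than 30 mm below its seat (z of roller_mid in the frame of stand below 0.105 m and x of roller_mid in the frame of stand between -0.06 and -0.01 m and contact force between the fingers and roller above 0.5 N).
3. the roller is set down in the tray while still held: lengthwise, its centre less than 45 mm above the tray's underside (x of roller_mid in the frame of tray between -0.06 and 0.06 m and y of roller_mid in the frame of tray between -0.03 and 0.03 m and angle between the y axis of roller_mid and the y axis of tray, either way round below 0.3 rad and z of roller_mid in the frame of tray below 0.045 m and contact force between the fingers and roller above 0.5 N).
At the end, for the whole second after the job is handed in: The roller lies at rest in the long wooden tray, lengthwise (axle within 0.3 rad of the tray's y), its centre within 60 mm of the tray's centre along x and 30 mm along y and less than 38 mm above the tray's underside; the lever is still open (above 1.2 rad) (x of roller_mid in the frame of tray between -0.06 and 0.06 m and y of roller_mid in the frame of tray between -0.03 and 0.03 m and angle between the y axis of roller_mid and the y axis of tray, either way round below 0.3 rad and z of roller_mid in the frame of tray below 0.038 m and linear speed of roller below 0.02 m/s and value of joint cam above 1.2 rad); the robot touches nothing.
It also fails if it takes over 58 s, if anything falls off the work surface, if the arm or the gripper's body presses on something with over 40 N, if the wrist force passes 120 N, or if a joint passes its speed limit or range.

## Working session

There is one attempt and no reset: what is moved stays moved. The work goes in short steps, Python scripts to look and compute and a shell command to move; the robot and the scene stay as the last step left them, time stands still between calls to the robot, and variables do not carry over. Pictures are saved under pics/ and viewed, at most 10 in all, crops included, and the job is handed in when it is done.

```bash
mkdir -p pics
cat > h.py <<'E'
import numpy as np, cv2
from plant import ctrl
from scipy.spatial.transform import Rotation as R
def cam(name):
    s=ctrl.get_state(); c=ctrl.read_camera(name)
    if name=='wrist':
        T=np.eye(4);T[:3,:3]=R.from_quat(s['tcp_rot']).as_matrix();T[:3,3]=s['eef_pos']
        M=T@np.array(c['tool_from_camera']); c['Rw'],c['tw']=M[:3,:3],M[:3,3]
    else:
        r=np.array(c['rotation']); 
        c['Rw']=r if r.shape==(3,3) else R.from_quat(r).as_matrix(); c['tw']=np.array(c['xyz'])
    return c
def rays(c,px):
    p=cv2.undistortPoints(np.array(px,float).reshape(-1,1,2),np.array(c['camera_matrix']),np.array(c['distortion']))[:,0]
    return np.c_[p[:,0],-p[:,1],-np.ones(len(p))]@c['Rw'].T
def on_z(c,px,z):
    d=rays(c,px); return c['tw']+d*((z-c['tw'][2])/d[:,2])[:,None]
def at_depth(c,px):
    d=rays(c,px); z=np.array([c['depth'][int(v),int(u)] for u,v in px]); return c['tw']+d*z[:,None]
def cloud(c):
    h,w=c['depth'].shape; uv=np.stack(np.meshgrid(np.arange(w),np.arange(h)),-1).reshape(-1,2)
    P=c['tw']+rays(c,uv)*c['depth'].reshape(-1,1); return P.reshape(h,w,3)
def save(c,n,crop=None,k=1):
    im=c['img'][:,:,::-1]
    if crop: x0,y0,x1,y1=crop; im=im[y0:y1,x0:x1]
    cv2.imwrite('pics/'+n,cv2.resize(im,None,fx=k,fy=k,interpolation=cv2.INTER_CUBIC))
E
python3 - <<'E'
from h import *
s=ctrl.get_state(); print(s)
a=[]
for n in('scene','side'):
    c=cam(n); np.save(n+'.npy',c,allow_pickle=True); a.append(c['img']); print(n,c['tw'],c['Rw'].round(2).tolist(),c['camera_matrix'],(c['depth']>0).mean())
    save(c,n+'.png',None,1.5)
E
```

```text
{'time': 0.0, 'qpos': array([-1.50004155e-01,  2.87205520e-01,  1.57817770e+00, -2.30019436e-05,
        1.27860526e+00, -1.49992768e-01]), 'dq': array([-1.63309025e-04,  5.46787370e-05,  9.62995262e-04,  3.94274405e-04,
        1.18453202e-03, -7.01364264e-04]), 'joint_efforts': array([-1.79628755e-04, -4.05981302e+01, -2.92628127e+01, -1.54224781e-04,
        5.81841552e-03,  3.74769741e-06]), 'eef_pos': array([6.74340250e-01, 1.20948668e-04, 2.29920230e-01]), 'tcp_rot': array([ 0.70710795,  0.7071046 , -0.00071982, -0.00095759]), 'contact_force': array([-0.53041543, -0.54457305,  0.21547967]), 'wrist_torque': array([ 0.00055496, -0.03677734,  0.00298286]), 'finger_force': 0.0, 'opening': 0.9977251135854324}
scene [ 0.90953386 -0.57713163  1.033078  ] [[0.8, -0.47, 0.39], [0.61, 0.62, -0.49], [-0.01, 0.63, 0.78]] [[467.95591186   0.         246.49752808]
 [  0.         467.95591186 187.46196893]
 [  0.           0.           1.        ]] 0.9961395263671875
side [ 0.26787288 -0.77566533  0.70226355] [[0.97, 0.12, -0.2], [-0.23, 0.56, -0.79], [0.02, 0.82, 0.57]] [[448.18199833   0.         253.38038904]
 [  0.         448.18199833 197.48654148]
 [  0.           0.           1.        ]] 0.9960174560546875
```

View pics/scene.png

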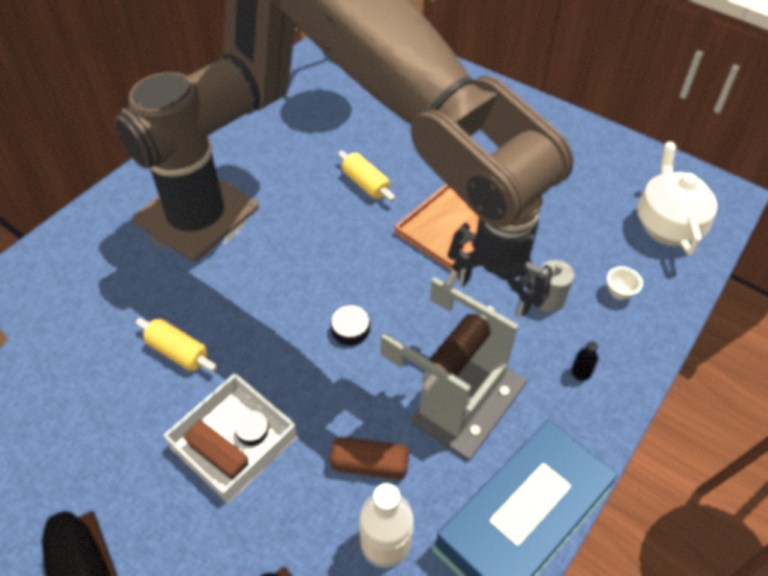

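View pics/side.png

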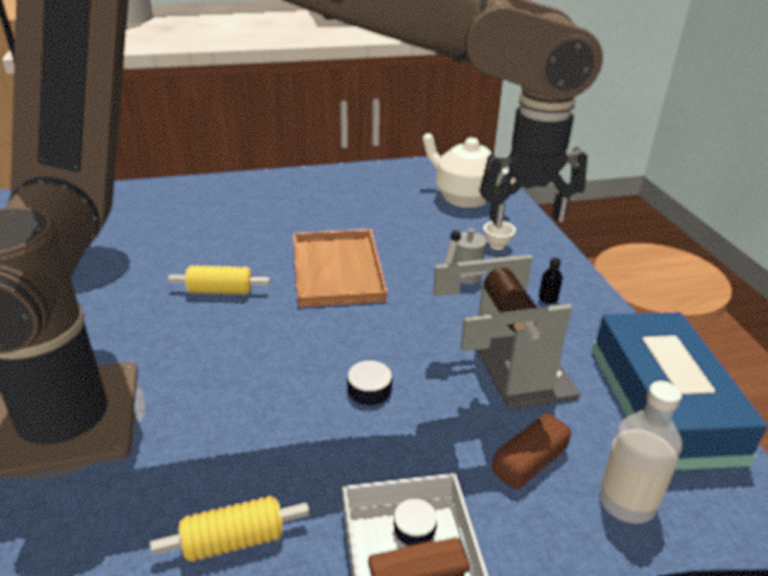

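The scene view (1.5x) shows the stand at (465,370) with the dark brown roller seated at (458,350). The long wooden tray is at (450,228), partly behind the gripper. The tin is at (230,435), the loose brown block at (370,457) and the yellow look-alikes at (365,177) and (175,345). In the side view the lever's black ball is at (455,237), the stand's roller at (512,297) and the tray at (338,268).

```bash
cat > m1.py <<'E'
from h import *
for n in('scene','side'):
    c=np.load(n+'.npy',allow_pickle=True).item(); P=cloud(c); hsv=cv2.cvtColor(c['img'],cv2.COLOR_RGB2HSV).astype(int)
    X,Y,Z=P[...,0],P[...,1],P[...,2]
    print(n,'table z',np.median(Z[(abs(X-.5)<.1)&(abs(Y+.1)<.15)&(hsv[...,0]>100)]))
    grey=(hsv[...,1]<70)
    m=grey&(Z>.150)&(Z<.172)&(X>.5)&(X<1)&(abs(Y)<.3)
    k,l,st,ce=cv2.connectedComponentsWithStats(m.astype(np.uint8))
    for i in range(1,k):
        if st[i,4]>40:
            q=P[l==i]; (cx,cy),(w,h),a=cv2.minAreaRect(q[:,:2].astype(np.float32)*1000)
            print(' top',st[i,4],ce[i].round(),(round(cx),round(cy)),(round(w),round(h)),round(a,1),np.percentile(q[:,2],[5,50,95]).round(3))
    # tray (orange) 
    h,s,v=hsv[...,0],hsv[...,1],hsv[...,2]
    m=(h>5)&(h<16)&(s>110)&(v>130)&(Z<.035)&(X>.3)&(Y>.0)&(Y<.5)
    k,l,st,ce=cv2.connectedComponentsWithStats(m.astype(np.uint8))
    i=1+np.argmax(st[1:,4]); q=P[l==i]; r=cv2.minAreaRect(q[:,:2].astype(np.float32)*1000); print(' tray',st[i],ce[i],np.round(r[0]),np.round(r[1]),r[2],np.percentile(q[:,2],[5,50,95]).round(3))
    # dark brown roller
    m=((h<15)|(h>170))&(s>60)&(v<110)&(Z>.12)&(Z<.17)&(X>.6)&(X<1)&(abs(Y)<.3)
    k,l,st,ce=cv2.connectedComponentsWithStats(m.astype(np.uint8))
    for i in range(1,k):
        if st[i,4]>60:
            q=P[l==i]; r=cv2.minAreaRect(q[:,:2].astype(np.float32)*1000); print(' roller',st[i,4],ce[i].round(),np.round(r[0]),np.round(r[1]),round(r[2],1),np.percentile(q[:,2],[5,50,95]).round(3))
    # black ball
    m=(v<60)&(Z>.18)&(Z<.22)&(X>.55)&(X<1)&(Y>-.1)&(Y<.3)
    k,l,st,ce=cv2.connectedComponentsWithStats(m.astype(np.uint8))
    for i in range(1,k):
        if st[i,4]>15: q=P[l==i]; print(' black',st[i],np.median(q,0).round(3))
E
python3 m1.py
```

```text
scene table z 0.0007118902584432041
 top 439 [315. 203.] (632, 26) (41, 154) 84.1 [0.151 0.162 0.166]
 top 430 [284. 243.] (632, -95) (19, 156) 89.3 [0.151 0.162 0.166]
 tray [ 377  303   86   81 3144] [418.83492366 346.82983461] [1073.  298.] [403. 180.] 89.84612274169922 [-0.756 -0.749 -0.742]
 roller 743 [308. 229.] [657. -33.] [107.  42.] 89.6 [0.144 0.156 0.161]
side table z -5.150261821473823e-05
 top 457 [321. 176.] (632, 30) (25, 154) 84.6 [0.151 0.159 0.164]
 top 557 [344. 210.] (634, -101) (140, 90) 32.0 [0.151 0.159 0.163]
 tray [ 197  154   60   50 2554] [224.66992952 178.62333594] [451. 302.] [238. 157.] 84.54896545410156 [0.003 0.005 0.021]
 roller 501 [337. 194.] [648. -35.] [105.  42.] 88.3 [0.137 0.155 0.159]
 black [301 155   5   5  21] [0.585 0.041 0.206]
```

```bash
cat > m2.py <<'E'
from h import *
for n in('scene','side'):
    c=np.load(n+'.npy',allow_pickle=True).item(); P=cloud(c); hsv=cv2.cvtColor(c['img'],cv2.COLOR_RGB2HSV).astype(int)
    X,Y,Z=P[...,0],P[...,1],P[...,2]; h,s,v=hsv[...,0],hsv[...,1],hsv[...,2]
    for lo,hi in((0,.07),(-.14,-.07)):
        q=P[(s<70)&(Z>.157)&(Z<.168)&(X>.54)&(X<.72)&(Y>lo)&(Y<hi)].astype(np.float32)
        vx,vy,x0,y0=cv2.fitLine(q[:,:2],cv2.DIST_HUBER,0,.002,.001).ravel()
        a=np.arctan2(vy*np.sign(vx),abs(vx)); t=(q[:,:2]-[x0,y0])@[np.cos(a),np.sin(a)]
        e=[np.array([x0,y0])+[np.cos(a)*k,np.sin(a)*k] for k in np.percentile(t,[1,99])]
        print(n,len(q),'yaw',np.degrees(a).round(2),'ends',np.round(e,4).tolist(), 'mid y at x=.65', y0+(.65-x0)*np.tan(a))
    q=P[((h<15)|(h>170))&(s>60)&(v<110)&(Z>.14)&(Z<.166)&(X>.6)&(X<.7)&(Y>-.11)&(Y<.05)].astype(np.float32)
    top=q[q[:,2]>np.percentile(q[:,2],75)]
    vx,vy,x0,y0=cv2.fitLine(top[:,:2],cv2.DIST_HUBER,0,.002,.001).ravel(); d=np.array([vx,vy])*np.sign(vy); t=(q[:,:2]-[x0,y0])@d
    print(' roller top line dir(yaw)',np.degrees(np.arctan2(-d[0],d[1])).round(2),'pt',np.array([x0,y0])+d*np.mean(np.percentile(t,[1,99])),'len',np.ptp(np.percentile(t,[1,99])),'z',np.percentile(q[:,2],98))
E
python3 m2.py
python3 - <<'E'
from h import *
c=np.load('side.npy',allow_pickle=True).item(); save(c,'sidecrop.png',(190,140,400,280),3.5)
E
```

```text
scene 310 yaw -1.2 ends [[0.5584, 0.0359], [0.7081, 0.0328]] mid y at x=.65 0.033991065
scene 324 yaw -0.37 ends [[0.5564, -0.0998], [0.7096, -0.1008]] mid y at x=.65 -0.10039404
 roller top line dir(yaw) -1.23 pt [ 0.65363069 -0.03324992] len 0.1023107488453388 z 0.16179658
side 280 yaw -0.97 ends [[0.5558, 0.031], [0.7058, 0.0285]] mid y at x=.65 0.029442368
side 339 yaw -0.3 ends [[0.5544, -0.104], [0.7061, -0.1048]] mid y at x=.65 -0.104482055
 roller top line dir(yaw) -3.77 pt [ 0.65252791 -0.03650083] len 0.09891044292598963 z 0.15975872
```

View pics/sidecrop.png

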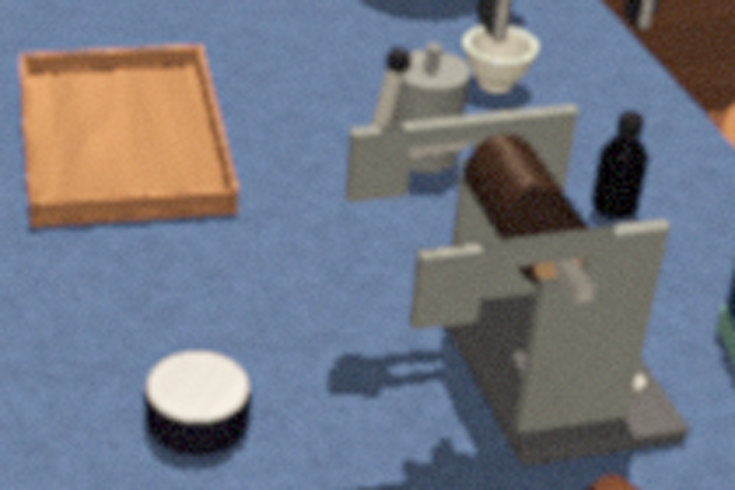

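The crop shows the tray at (130,135), the lever ball at (398,60) with its handle running to (385,110), the roller at (520,190), and the upright grey roll behind the lever at (432,100). The seated dark brown roller, the lever on the left and the empty long wooden tray all match the description. I'll take one wrist look and check the grey roll's height.

Run:
```python
from h import *
c=np.load('side.npy',allow_pickle=True).item(); P=cloud(c)
q=P[140:200,295:330].reshape(-1,3); hs=cv2.cvtColor(c['img'],cv2.COLOR_RGB2HSV)[140:200,295:330].reshape(-1,3)
m=(q[:,1]>.06)&(q[:,2]>.03)&(q[:,1]<.2)&(hs[:,1]<80); print('grey roll',np.percentile(q[m],[2,50,98],axis=0).round(3),m.sum())
c=cam('wrist'); save(c,'w1.png',None,1.5); np.save('w1.npy',c,allow_pickle=True); print(c['tw'],c['Rw'].round(2).tolist(),(c['depth']>0).mean())
P=cloud(c); hsv=cv2.cvtColor(c['img'],cv2.COLOR_RGB2HSV).astype(int); X,Y,Z=P[...,0],P[...,1],P[...,2]
m=(Z>.19)&(Z<.225)&(Y>.01)&(Y<.1)&(X<.62)&(X>.5); print('ball',m.sum(),P[m].mean(0) if m.any() else '')
```

```text
Traceback (most recent call last):
IndexError: index -1 is out of bounds for axis 0 with size 0
```

Run:
```python
from h import *
c=np.load('side.npy',allow_pickle=True).item()
print('grey roll knob/top/bottom px',at_depth(c,[(313,154),(316,160),(319,170)]).round(3).tolist())
c=cam('wrist'); save(c,'w1.png',None,1.5); np.save('w1.npy',c,allow_pickle=True); print(c['tw'],c['Rw'].round(2).tolist(),(c['depth']>0).mean())
P=cloud(c); X,Y,Z=P[...,0],P[...,1],P[...,2]
m=(Z>.19)&(Z<.225)&(Y>.01)&(Y<.1)&(X<.62)&(X>.5); print('ball',m.sum(),P[m].mean(0) if m.any() else '')
```

```text
grey roll knob/top/bottom px [[0.689, 0.235, 0.096], [0.696, 0.227, 0.08], [0.699, 0.206, 0.061]]
[0.6749985  0.06981217 0.37307149] [[1.0, -0.0, 0.0], [0.0, 0.96, 0.28], [-0.0, -0.28, 0.96]] 0.9958750406901041
ball 749 [0.59108298 0.0491261  0.20958674]
```

View pics/w1.png

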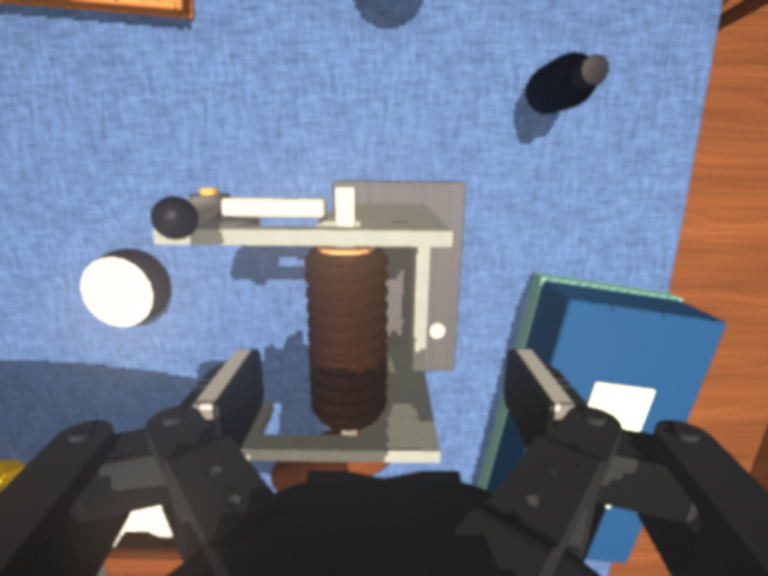

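The wrist view shows the lever ball at (175,217), its handle going to (215,210), the white tongue at (272,207), the axle end at (345,205), and the roller spanning columns 307–387 around (347,335). Next I'll refine the stand frame from it.

Run:
```python
from h import *
c=np.load('w1.npy',allow_pickle=True).item(); k=1.5
f=lambda p,z: on_z(c,[(a/k,b/k) for a,b in p],z)[:,:2].round(4).tolist()
print('roller edges mid L,R (z.135)',f([(307,300),(387,300),(308,380),(386,385)],.135))
print('axle ends top',f([(345,188),(350,432)],.140))
print('cheekL top corners inner (front,rear)',f([(153,243),(453,244)],.163)); print('cheekR inner(front?,rear)',f([(265,437),(438,452)],.163))
print('ball',f([(175,217)],.203))
P=cloud(c); Z=P[...,2]; X=P[...,0];Y=P[...,1]
hsv=cv2.cvtColor(c['img'],cv2.COLOR_RGB2HSV)
for lo,hi in((0,.06),(-.14,-.07)):
    q=P[(Z>.158)&(Z<.17)&(X>.54)&(X<.73)&(Y>lo)&(Y<hi)&(hsv[...,1]<70)].astype(np.float32); vx,vy,x0,y0=cv2.fitLine(q[:,:2],cv2.DIST_HUBER,0,.002,.001).ravel(); print(len(q),np.degrees(np.arctan(vy/vx)),y0+vy/vx*(.65-x0),X[(Z>.158)&(Z<.17)&(Y>lo)&(Y<hi)&(X>.54)].min())
```

```text
roller edges mid L,R (z.135) [[0.628, -0.0107], [0.677, -0.0105], [0.6258, -0.0655], [0.6766, -0.069]]
axle ends top [[0.6533, 0.0566], [0.6528, -0.1013]]
cheekL top corners inner (front,rear) [[0.5542, 0.03], [0.7109, 0.0296]]
cheekR inner(front?,rear) [[0.6036, -0.0883], [0.7082, -0.0985]]
ball [[0.5881, 0.0485]]
2118 0.055934414 0.03356225 0.5546561646641566
1464 -0.087344944 -0.09877911 0.5887781415527245
```

```bash
python3 -m pendant '[{"dx":2.5,"dy":-1.7},{"dx":5.3,"dy":-3.2},{"dx":5.3,"dy":-3.2},{"dx":5.3,"dy":-3.2},{"dx":5.3,"dy":-3.2},{"dx":5.3,"dy":-3.2,"dz":2.6},{"dx":5.3,"dy":-3.2,"dz":5.3},{"dx":5.3,"dy":-3.2,"dz":5.3}]' 0 40; python3 -c "
from h import *
c=cam('wrist'); save(c,'w2.png',None,1.2)"
```

```text
$[0]: bad value
```

View pics/w2.png

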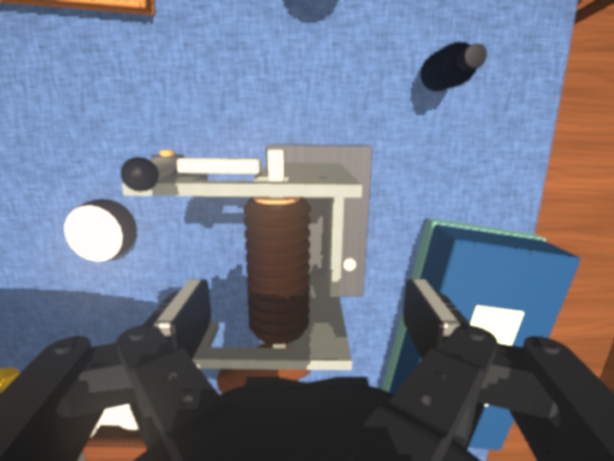

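The call was refused and nothing moved; the view is unchanged. Rows probably need all four numbers.

```bash
python3 -m pendant '[{"dx":2.5,"dy":-1.7,"dz":0,"twist":0},{"dx":5.3,"dy":-3.2,"dz":0,"twist":0},{"dx":5.3,"dy":-3.2,"dz":0,"twist":0},{"dx":5.3,"dy":-3.2,"dz":0,"twist":0},{"dx":5.3,"dy":-3.2,"dz":0,"twist":0},{"dx":5.3,"dy":-3.2,"dz":2.6,"twist":0},{"dx":5.3,"dy":-3.2,"dz":5.3,"twist":0},{"dx":5.3,"dy":-3.2,"dz":5.3,"twist":0}]' 0 40
```

```text
time: 1.2
eef_pos: [0.6415, 0.0524, 0.1752]
tcp_rot: [0.707, 0.707, -0.002, -0.002]
contact_force: [0.2, 0.0, 0.7]
opening: -0.002
finger_force: 0.0
```

```bash
python3 -m pendant '[{"dx":0,"dy":-2,"dz":0,"twist":0},{"dx":0,"dy":-4,"dz":0,"twist":0},{"dx":0,"dy":-6,"dz":0,"twist":0},{"dx":0,"dy":-8,"dz":0,"twist":0},{"dx":0,"dy":-9.5,"dz":0,"twist":0},{"dx":0,"dy":-10.5,"dz":0,"twist":0},{"dx":0,"dy":-11.5,"dz":0.2,"twist":0},{"dx":0,"dy":-12.3,"dz":0.7,"twist":0},{"dx":0,"dy":-12.8,"dz":1.3,"twist":0},{"dx":0,"dy":-12.8,"dz":1.5,"twist":0}]'; python3 -c "
from h import *
c=cam('side'); P=cloud(c); X,Y,Z=P[...,0],P[...,1],P[...,2]
v=c['img'].max(2); m=(v<60)&(Z>.13)&(Z<.22)&(X>.48)&(X<.6)&(Y>.03)&(Y<.07); print(m.sum(),np.median(P[m],0) if m.any() else '')"
```

```text
time: 2.45
eef_pos: [0.5133, 0.0531, 0.1623]
tcp_rot: [0.707, 0.707, -0.002, -0.002]
contact_force: [-1.9, 0.5, 2.6]
opening: -0.001
finger_force: 1.2
206 [0.50774142 0.04132401 0.21222386]
```

```bash
python3 -m pendant '[{"dx":0,"dy":0,"dz":0.4,"twist":0},{"dx":0,"dy":0,"dz":0.7,"twist":0},{"dx":0,"dy":0,"dz":0.7,"twist":0}]'; python3 -m pendant '[{"dx":0,"dy":0,"dz":-3,"twist":0},{"dx":0,"dy":0,"dz":-8,"twist":0},{"dx":-4,"dy":4,"dz":-10,"twist":0},{"dx":-8.6,"dy":9,"dz":-10,"twist":0},{"dx":-8.6,"dy":13.6,"dz":-10,"twist":0},{"dx":-8.6,"dy":13.6,"dz":-10,"twist":0},{"dx":-8.6,"dy":13.6,"dz":-10,"twist":0}]' 100
python3 - <<'E'
from h import *
c=cam('wrist'); save(c,'w3.png',None,1.5); P=cloud(c); X,Y,Z=P[...,0],P[...,1],P[...,2]
v=c['img'].max(2); m=(v<70)&(Z>.12)&(Z<.22)&(X>.46)&(X<.6)&(Y>.02)&(Y<.08); print(m.sum(),np.median(P[m],0) if m.any() else '')
E
```

```text
time: 2.88
eef_pos: [0.5163, 0.053, 0.1585]
tcp_rot: [0.707, 0.707, 0.001, 0.001]
contact_force: [-1.6, 0.1, 7.6]
opening: 0.002
finger_force: 3.1
time: 3.75
eef_pos: [0.6505, -0.0328, 0.2551]
tcp_rot: [0.707, 0.707, -0.001, -0.001]
contact_force: [0.1, 0.8, -0.2]
opening: 1.0
finger_force: 0.0
223 [0.50972155 0.04856232 0.15832075]
```

View pics/w3.png

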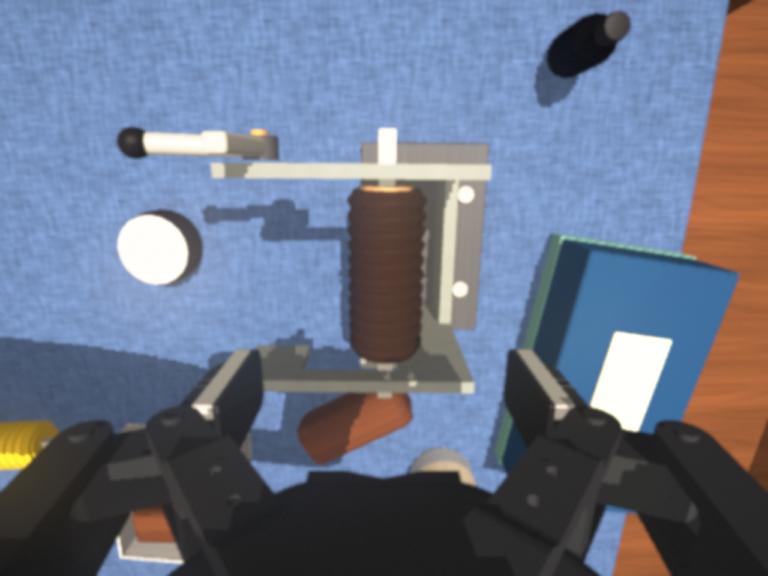

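The lever is open: its ball is at (132,142), which is stand x ≈ -142 mm, z ≈ 150. The roller is still seated at (387,270). There is a rear crossbar at (450,250), so I'll check its height against the rear finger.

Run:
```python
from h import *
c=cam('wrist'); k=1.5; P=at_depth(c,[(a/k,b/k) for a,b in [(440,250),(445,250),(450,250),(455,270),(387,230),(387,330),(387,142)]]); print(P.round(4).tolist())
print(on_z(c,[(a/k,b/k) for a,b in [(351,240),(424,240),(350,320),(423,320)]],.135).round(4).tolist())
```

```text
[[0.7001, -0.0356, 0.0467], [0.7021, -0.0323, 0.0626], [0.7063, -0.0323, 0.0626], [0.7205, -0.0627, 0.0116], [0.6528, -0.0005, 0.1591], [0.6531, -0.0642, 0.158], [0.6527, 0.0494, 0.1416]]
[[0.6296, -0.0109, 0.135], [0.6771, -0.0108, 0.135], [0.6278, -0.0665, 0.135], [0.678, -0.0664, 0.135]]
```

```bash
python3 -m pendant '[{"dx":0,"dy":0.2,"dz":4,"twist":0},{"dx":0,"dy":0.2,"dz":8,"twist":0},{"dx":0,"dy":0.2,"dz":11,"twist":0},{"dx":0,"dy":0.2,"dz":13,"twist":0},{"dx":0,"dy":0.2,"dz":14.1,"twist":0},{"dx":0,"dy":0.2,"dz":14.1,"twist":0}]'; python3 -m pendant '[{"dx":0,"dy":0,"dz":0,"twist":0},{"dx":0,"dy":0,"dz":0,"twist":0},{"dx":0,"dy":0,"dz":0,"twist":0},{"dx":0,"dy":0,"dz":0,"twist":0},{"dx":0,"dy":0,"dz":0,"twist":0},{"dx":0,"dy":0,"dz":0,"twist":0}]' 0 60
```

```text
time: 4.6
eef_pos: [0.6528, -0.0328, 0.1154]
tcp_rot: [0.707, 0.707, -0.0, -0.0]
contact_force: [0.5, -0.3, 0.5]
opening: 0.998
finger_force: 0.0
time: 5.35
eef_pos: [0.6538, -0.0332, 0.117]
tcp_rot: [0.707, 0.707, 0.001, 0.001]
contact_force: [-1.3, 0.1, 6.6]
opening: 0.567
finger_force: 62.2
```

```bash
python3 -m pendant '[{"dx":0,"dy":0,"dz":-0.2,"twist":0},{"dx":0,"dy":0,"dz":-0.4,"twist":0},{"dx":0,"dy":-1,"dz":-0.4,"twist":0},{"dx":0,"dy":-2,"dz":-0.4,"twist":0},{"dx":0,"dy":-3,"dz":-0.4,"twist":0},{"dx":0,"dy":-3.5,"dz":-0.4,"twist":0},{"dx":0,"dy":-3.5,"dz":-0.4,"twist":0},{"dx":0,"dy":-3.5,"dz":-0.4,"twist":0}]'
```

```text
time: 6.35
eef_pos: [0.6183, -0.033, 0.1196]
tcp_rot: [0.707, 0.707, 0.0, 0.0]
contact_force: [0.3, -0.6, -4.3]
opening: 0.565
finger_force: 62.7
```

```bash
python3 -m pendant '[{"dx":0,"dy":0,"dz":1,"twist":0},{"dx":0,"dy":0,"dz":2.2,"twist":0},{"dx":0,"dy":0,"dz":3.4,"twist":0},{"dx":0,"dy":0,"dz":4.6,"twist":0},{"dx":0,"dy":0,"dz":5.6,"twist":0},{"dx":0,"dy":0,"dz":5.6,"twist":0},{"dx":0,"dy":0,"dz":5.6,"twist":0}]'
```

```text
time: 7.22
eef_pos: [0.6184, -0.0331, 0.0637]
tcp_rot: [0.707, 0.707, 0.0, 0.0]
contact_force: [0.5, -0.0, -3.9]
opening: 0.565
finger_force: 62.8
```

Run:
```python
from h import *
c=np.load('w1.npy',allow_pickle=True).item(); P=cloud(c); X,Y,Z=P[...,0],P[...,1],P[...,2]
m=(Z>.015)&(X>.44)&(X<.56)&(Y<.02)&(Y>-.1); m[:,int(180/1.5):]=0; print(m.sum(),np.percentile(P[m],[1,50,99],axis=0).round(3))
c=np.load('side.npy',allow_pickle=True).item(); print(at_depth(c,[(247,250),(235,250),(258,250),(247,262)]).round(3).tolist())
# tray measurement from side and scene
for n in('side','scene'):
    c=np.load(n+'.npy',allow_pickle=True).item(); P=cloud(c); X,Y,Z=P[...,0],P[...,1],P[...,2]
    hsv=cv2.cvtColor(c['img'],cv2.COLOR_RGB2HSV).astype(int); h,s,v=hsv[...,0],hsv[...,1],hsv[...,2]
    m=(h>3)&(h<20)&(s>90)&(Z>-.01)&(Z<.03)&(X>.3)&(X<.65)&(Y>.1)&(Y<.5)
    q=P[m].astype(np.float32); r=cv2.minAreaRect(q[:,:2]*1000); print(n,len(q),np.round(r[0]),np.round(r[1]),round(r[2],1))
    for nm,a in(('front',q[q[:,0]<np.percentile(q[:,0],4)]),):pass
```

```text
1263 [[ 0.44  -0.068  0.016]
 [ 0.457 -0.035  0.032]
 [ 0.473 -0.006  0.034]]
[[0.441, -0.04, 0.03], [0.414, -0.035, 0.031], [0.464, -0.047, 0.032], [0.434, -0.071, 0.024]]
side 2680 [451. 302.] [238. 158.] 84.2
scene 1502 [442. 278.] [176. 145.] 85.9
```

```bash
python3 -m pendant '[{"dx":0,"dy":-2.5,"dz":0,"twist":0},{"dx":0,"dy":-5.5,"dz":0,"twist":0},{"dx":0,"dy":-8.5,"dz":0,"twist":0},{"dx":0,"dy":-11.5,"dz":0,"twist":0},{"dx":0,"dy":-14.5,"dz":0,"twist":0},{"dx":0,"dy":-17,"dz":0,"twist":0},{"dx":0,"dy":-17,"dz":0,"twist":0}]'; python3 -m pendant '[{"dx":0,"dy":0,"dz":-3,"twist":0},{"dx":0,"dy":0,"dz":-6,"twist":0},{"dx":0,"dy":0,"dz":-9,"twist":0},{"dx":0,"dy":0,"dz":-12,"twist":0},{"dx":0,"dy":0,"dz":-12,"twist":0}]'
```

```text
time: 8.1
eef_pos: [0.4469, -0.0328, 0.0638]
tcp_rot: [0.707, 0.707, 0.0, 0.0]
contact_force: [0.7, 0.3, -4.6]
opening: 0.567
finger_force: 63.2
time: 8.72
eef_pos: [0.4511, -0.0338, 0.1872]
tcp_rot: [0.707, 0.707, 0.002, 0.004]
contact_force: [-0.2, 0.4, -5.8]
opening: 0.566
finger_force: 64.4
```

```bash
python3 -m pendant '[{"dx":3,"dy":0,"dz":0,"twist":0},{"dx":7,"dy":0,"dz":0,"twist":0},{"dx":11,"dy":0,"dz":0,"twist":0},{"dx":15,"dy":0,"dz":0,"twist":0},{"dx":19,"dy":0,"dz":0,"twist":2},{"dx":20,"dy":0,"dz":0,"twist":4},{"dx":20,"dy":0,"dz":0,"twist":5.5},{"dx":20,"dy":0,"dz":0,"twist":5.5}]'
python3 - <<'E'
from h import *
c=cam('wrist'); save(c,'w4.png',None,1.5); np.save('w4.npy',c,allow_pickle=True)
P=cloud(c); X,Y,Z=P[...,0],P[...,1],P[...,2]
hsv=cv2.cvtColor(c['img'],cv2.COLOR_RGB2HSV).astype(int); h,s,v=hsv[...,0],hsv[...,1],hsv[...,2]
m=(h>3)&(h<20)&(s>90)&(v>90)&(Z>-.01)&(Z<.03)&(X>.3)&(X<.65)&(Y>.1)&(Y<.5)
q=P[m].astype(np.float32); r=cv2.minAreaRect(q[:,:2]*1000); print(len(q),np.round(r[0]),np.round(r[1]),round(r[2],1))
s=cam('side'); save(s,'s4.png',None,1.5); np.save('s4.npy',s,allow_pickle=True)
E
```

```text
time: 9.72
eef_pos: [0.4477, 0.1666, 0.1824]
tcp_rot: [0.74, 0.672, -0.001, -0.0]
contact_force: [0.1, -1.0, -4.8]
opening: 0.566
finger_force: 64.1
15462 [448. 266.] [158. 170.] 84.6
```

View pics/w4.png

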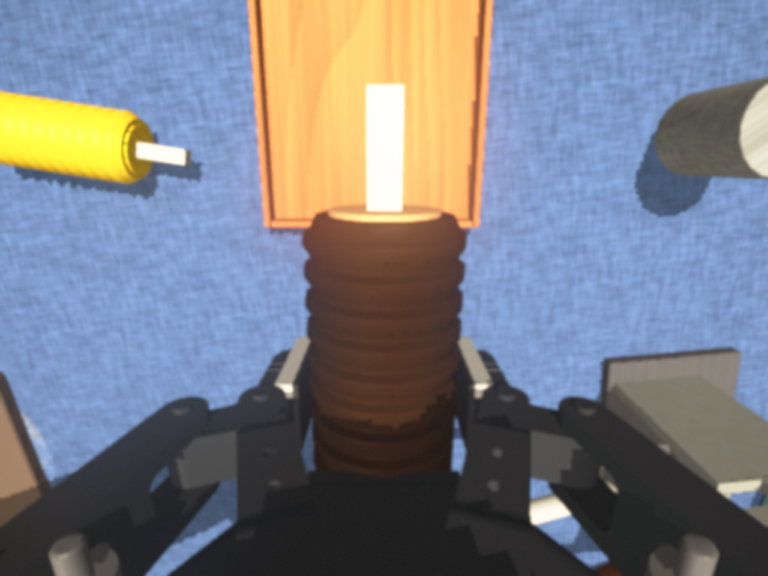

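The wrist view shows the roller held squarely, with its axle at column 385. The tray's near corners are at (268,228) and (478,228), and it is empty.

Run:
```python
from h import *
c=np.load('w4.npy',allow_pickle=True).item()
p=on_z(c,[(268/1.5,227/1.5),(479/1.5,227/1.5)],.022)[:,:2]; d=p[1]-p[0]; print(p,np.linalg.norm(d),np.degrees(np.arctan2(d[1],d[0])))
d/=np.linalg.norm(d); ctr=p.mean(0)+.115*np.array([-d[1],d[0]]); print('tray centre',ctr)
s=ctrl.get_state(); M=R.from_quat(s['tcp_rot']).as_matrix(); print('tool shift cm',100*(M.T@(np.r_[ctr,.2]-s['eef_pos'])))
```

```text
[[0.36518047 0.19877922]
 [0.5210959  0.18399272]] 0.15661500801181952 -5.417536814441121
tray centre [0.45399569 0.30587228]
tool shift cm [13.94418985 -0.74932842 -1.71723266]
```

```bash
python3 -m pendant '[{"dx":3,"dy":-0.2,"dz":0,"twist":0},{"dx":7,"dy":-0.4,"dz":0,"twist":0},{"dx":11,"dy":-0.8,"dz":0,"twist":0},{"dx":13.8,"dy":-0.8,"dz":0,"twist":0},{"dx":13.8,"dy":-0.8,"dz":3,"twist":0},{"dx":13.8,"dy":-0.8,"dz":7,"twist":0},{"dx":13.8,"dy":-0.8,"dz":11,"twist":0},{"dx":13.8,"dy":-0.8,"dz":14,"twist":0},{"dx":13.8,"dy":-0.8,"dz":15.8,"twist":0},{"dx":13.8,"dy":-0.8,"dz":15.8,"twist":0}]'; python3 -m pendant '[{"dx":0,"dy":0,"dz":0.3,"twist":0},{"dx":0,"dy":0,"dz":0.5,"twist":0},{"dx":0,"dy":0,"dz":0.7,"twist":0},{"dx":0,"dy":0,"dz":0.7,"twist":0},{"dx":0,"dy":0,"dz":0.7,"twist":0}]'
```

```text
time: 11.08
eef_pos: [0.4526, 0.3044, 0.0241]
tcp_rot: [0.74, 0.672, -0.001, -0.0]
contact_force: [-0.7, -0.2, -4.6]
opening: 0.565
finger_force: 63.9
time: 11.7
eef_pos: [0.4533, 0.3052, 0.0185]
tcp_rot: [0.74, 0.672, 0.0, 0.0]
contact_force: [0.0, -0.0, -3.9]
opening: 0.562
finger_force: 63.9
```

```bash
python3 -m pendant '[{"dx":0,"dy":0,"dz":0.15,"twist":0},{"dx":0,"dy":0,"dz":0.3,"twist":0},{"dx":0,"dy":0,"dz":0.4,"twist":0},{"dx":0,"dy":0,"dz":0.4,"twist":0}]'
```

```text
time: 12.2
eef_pos: [0.4531, 0.3051, 0.0141]
tcp_rot: [0.74, 0.672, -0.0, -0.0]
contact_force: [0.1, 0.1, -4.9]
opening: 0.566
finger_force: 63.9
```

```bash
python3 -m pendant '[{"dx":0,"dy":0,"dz":0.1,"twist":0},{"dx":0,"dy":0,"dz":0.2,"twist":0},{"dx":0,"dy":0,"dz":0.3,"twist":0},{"dx":0,"dy":0,"dz":0.3,"twist":0}]'
python3 - <<'E'
from h import *
s=cam('side'); save(s,'s5.png',(150,100,400,280),3)
E
```

```text
time: 12.7
eef_pos: [0.4533, 0.3052, 0.012]
tcp_rot: [0.74, 0.672, -0.0, -0.0]
contact_force: [-2.5, -1.3, 1.7]
opening: 0.563
finger_force: 64.7
```

View pics/s5.png

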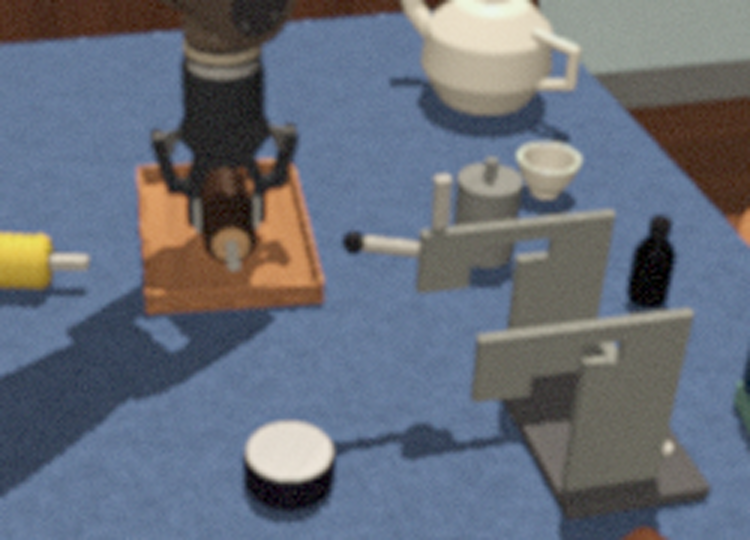

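The crop shows the roller lying lengthwise in the middle of the tray at (232,225), held and touching the floor; the lever is still open at (353,242). Releasing.

```bash
python3 -m pendant '[{"dx":0,"dy":0,"dz":0,"twist":0},{"dx":0,"dy":0,"dz":0,"twist":0},{"dx":0,"dy":0,"dz":0,"twist":0},{"dx":0,"dy":0,"dz":0,"twist":0},{"dx":0,"dy":0,"dz":0,"twist":0}]' 95; python3 -m pendant '[{"dx":0,"dy":0,"dz":-2,"twist":0},{"dx":0,"dy":0,"dz":-5,"twist":0},{"dx":0,"dy":0,"dz":-9,"twist":0},{"dx":0,"dy":0,"dz":-14,"twist":0},{"dx":0,"dy":0,"dz":-18,"twist":0},{"dx":0,"dy":0,"dz":-18,"twist":0},{"dx":0,"dy":0,"dz":-18,"twist":0}]'
python3 - <<'E'
from h import *
c=cam('wrist'); P=cloud(c); X,Y,Z=P[...,0],P[...,1],P[...,2]
hsv=cv2.cvtColor(c['img'],cv2.COLOR_RGB2HSV).astype(int); v=hsv[...,2]
m=(Z>.035)&(Z<.07)&(X>.37)&(X<.54)&(Y>.2)&(Y<.42); q=P[m].astype(np.float32)
r=cv2.minAreaRect(q[:,:2]*1000); print(len(q),r,np.percentile(q[:,2],98))
save(c,'w6.png',None,1.2)
E
```

```text
time: 13.38
eef_pos: [0.4533, 0.3052, 0.0113]
tcp_rot: [0.74, 0.672, 0.0, 0.0]
contact_force: [-0.1, 0.7, -0.6]
opening: 0.952
finger_force: 0.0
time: 14.25
eef_pos: [0.4527, 0.3049, 0.1905]
tcp_rot: [0.74, 0.672, -0.001, -0.0]
contact_force: [-0.0, -0.0, -0.8]
opening: 0.948
finger_force: 0.0
4523 ((454.04119873046875, 305.2100830078125), (178.0675811767578, 48.38289260864258), 84.22891998291016) 0.055416513
```

View pics/w6.png

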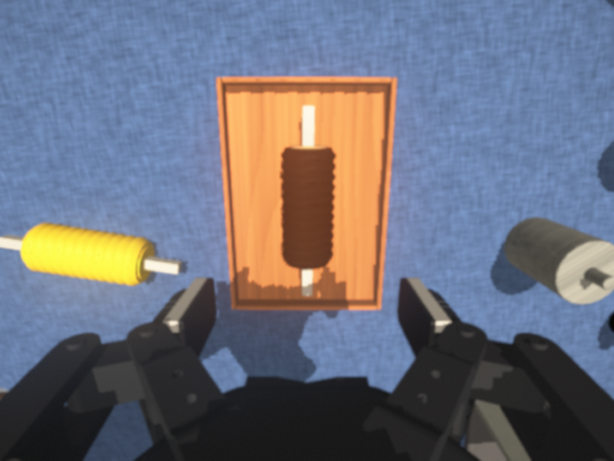

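The roller lies at rest, centred and lengthwise in the tray: its middle is at (307,205) and its top is at z 55 mm. The gripper is clear, so I'm handing in.

```bash
python3 -c "
from plant import ctrl
print(ctrl.sign_off())"
```

```text
the job is handed in; nothing more can be done
None
```

The lever is fully open, the roller lies lengthwise in the middle of the wooden tray with the gripper clear, and I handed the job in at about 14 s; no verdict was returned.

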